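# Clamp the display board and plug in the pen probe

### The arm

A 6-joint arm with a two-finger parallel gripper is mounted at the origin on the work surface. World frame = base frame: x ahead of the robot, y to its left, z up, the work surface at z = 0. Lengths are in m, angles in rad, forces in N, time in s.
With the tool pointing down it reaches from about 0.375 to 0.925 m from the base axis. Payload 5.7 kg.
Tool frame: the origin (TCP) lies midway between the tips of the shut fingers; the grasp point (between the pads) lies 19 mm behind it; z points along the fingers, y is the line along which they close (so a half turn about z gives the same grasp; the last joint's range is limited). The gripper opens to 88 mm and grips with 3 to 60 N. Pads are 20 mm wide; open, the fingers measure 115 mm over their backs; the gripper's body (75 mm by 178 mm) begins 61 mm behind the grasp point.
Start: joints at [-1.389, 0.359, 1.51, -0, 1.272, -0.115], TCP at [0.175, -0.574, 0.223] pointing down, gripper open.
Joint ranges: [-2.97, 2.97], [-1.01, 2.36], [0.21, 2.38], [-0.96, 4.11], [0.2, 2.71], [-2.98, 2.98]. Speed limits (rad/s): [2.39, 2.39, 3.14, 3.14, 3.14, 3.14].

### API

Orientations are given as a unit quaternion [x, y, z, w].
In Python, from bench import move_ptp, servo_line, goto_joints, move_gripper, sleep, inverse_kinematics, capture, PlanningError, close_job, spot_in, silhouettes, current_clock, current_joint_pos, current_qvel, current_joint_torque, current_position, current_orientation, current_force, current_torque, current_finger_gap, current_grip_force gives the robot as it stands. Calls block until the motion is done:
- move_ptp(position, orientation): joint-space move of the TCP to a pose.
- servo_line(position, orientation=None, rate=0.15, contact_N=None): straight line of the TCP; orientation=None keeps the orientation; rate is the mean speed in m/s. With contact_N (N) it stops when the force on the tool has changed by that much, and returns True; else False.
- goto_joints(angles): joint-space move.
- move_gripper(opening): finger opening in m; the grip force is fixed at half the most; returns when the fingers have stopped.
- sleep(seconds).
- inverse_kinematics(position, orientation): joint angles nearest the present ones, or None.
- capture(name): name is "scene" or "top" or "wrist"; returns a dict with "image" (480x640x3 uint8, blue, green, red), "range_z" (480x640 float32, m along the optical axis (not along the pixel's ray), 0 where there is no reading), "intrinsics" (3x3 intrinsics, pixels), "R" (3x3) and "t" (3): a world point X has camera coordinates R X + t. Camera axes: x right, y down, z forward; pixel columns grow to the right and rows downward; lengths in m; the calibration is good to about 2 mm. The wrist camera is an equidistant fisheye: a pixel r from the principal point sees the ray r / f radians off the axis. A picture is of the moment at which its call begins.
A pose or a line that the arm cannot do raises PlanningError and nothing moves.
- close_job(): hands the job in; it is judged then, once.
Trained networks look in the newest picture that a camera, given by its name, has taken for a name from the list of things; names that differ only in an ending like _2 or _b are one class to them, and where a whole thing is asked for, a point or a joint stands for the part that bears it (a point fixed in the world has none). Each returns a list of dicts, best first, with "conf" (0 to 1); they miss things now and then, are a little off and sometimes report something else, mostly with a low value. They report only what shows in the picture. A call takes as long as a camera call. They do not tell look-alikes from the thing itself.
- spot_in(camera, query): "xy" ([column, row] in pixels, amid what is visible of it).
- silhouettes(camera, query): "region" (480x640 bool, what is visible of it) and "xy" ([column, row] in pixels, amid what is visible of it).
Readings, each from a call of its own:
- current_clock(): time.
- current_joint_pos(): joint angles.
- current_qvel(): joint speeds.
- current_joint_torque(): joint torques, N m.
- current_position(): TCP position.
- current_orientation(): TCP orientation.
- current_force(): force on the tool from outside, world axes, zero at the start.
- current_torque(): the same for the moment, N m.
- current_finger_gap(): finger opening in m.
- current_grip_force(): force on a finger pad.
Only numpy, scipy, OpenCV 4.12 (cv2) and the standard library are available. Lean on these libraries where they do the work, as an engineer would, in place of code of your own. Each camera call takes 0.05 s, during which the arm holds its last target. There are 200 camera calls.

### The job

Get the display board in the test fixture ready for measuring. First swing the fixture's hinged latch closed over the board until it rests fully in its catch, then take the pen probe out of its rest and plug its pin fully home in the large middle opening of the white terminal block, and let go of it. Leave the latch closed and the other things on the bench where they are.

Things in the scene. Friction and masses are not known exactly. Their poses are not given: they have to be found in the camera images.
- fixture: Test fixture fixed to the bench. In its frame, mm: base x -85..90, y -55..115, 15 high; green display board x -30..55, y -38..38, top at z 30; white terminal block 80 x 44 centred at (0, 85), top at z 60, with one large opening mid-top and two tiny sockets; latch hinge at (70, 0); C-shaped catch 22 x 30 at (-45, 8), top at z 61, open to -y. Origin on the bench under the board, z up.
- terminal_mouth (a point): Centre of the mouth of the large round opening, which is in a 26 mm square brass insert, level with the top of the terminal block (60 mm above the bench). The opening goes straight down, 11 mm wide with a 2 mm chamfer, 45 mm deep.
- latch (a joint): Angle of the steel latch, rad: 0 = closed in its catch (hard stop), grows to 1.6 as it opens. Flat bar 142 x 18 x 11 mm, underside 36 mm above the bench, swinging level about an upright hinge. At 0 it points from the hinge along the fixture's -x, over the board; it opens counter-clockwise seen from above, to the -y side. It stays where it is left and moves with about 1 N at the grip.
- latch_hinge (a point): Point on the latch's upright hinge axis, 42 mm above the bench (mid-thickness of the bar).
- latch_grip (a point): Centre of the top of the latch's grip: an upright round black post, 14 mm in diameter, that stands 50 mm up from the bar near its free end, 136 mm from the hinge axis. This point is 97 mm above the bench.
- probe: Pen probe, 140 mm long, 60 g, standing upright in its rest. Steel pin 8 mm thick, 40 mm long, tapered end; black collar 22 mm wide from 40 to 46 mm; round grey body 18 mm thick up to 135 mm; small black cap. Origin at the centre of the pin's free end, z along the pen to the cap. Fully home (in terminal or rest) the collar sits on the block's top.
- rest: Probe rest: dark steel block 60 x 60 x 50 mm, fixed to the bench, with one upright 11 mm hole in the middle of its top, in which the probe's pin stands. Origin at the centre of its underside.
- flux_jar: White lidded jar, 44 mm in diameter and 70 mm high; not to be moved. Origin at the centre of its underside.
- screwdriver: Screwdriver, 170 mm long, under 35 mm high, lying on the bench to the right of the fixture's front; not to be moved.
- spare_board: Spare display board, 85 x 100 x 7 mm, lying flat behind the fixture; not to be moved.
- screw_tray: Black screw tray, 90 x 130 x 30 mm, on the robot's right; not to be moved.
- brush: Wooden-handled brush, 160 mm long, lying far on the robot's left; not to be moved.
- solder_reel: Grey reel, 66 mm in diameter and 50 mm high, standing far left; not to be moved.
Things that resemble listed ones, but are neither listed nor needed, are in the scene too. What is shaped like the probe but brown or pink is not meant.

How it is judged:
On the way, in this order (a step that is already met when the one before it is completed fails the run):
1. the latch is closed, in its catch, while the probe is not yet in the terminal (value of joint latch below 0.06 rad and horizontal distance between probe and terminal_mouth above 0.02 m), for 0.2 s.
2. the probe's pin is fully home in the large opening of the terminal block (z of probe in the frame of terminal_mouth below -0.035 m and horizontal distance between probe and terminal_mouth below 0.005 m and angle between probe's own z axis and vertical below 0.12 rad), for 0.2 s.
At the end, for the whole second after the job is handed in: The latch is within 0.06 rad of fully closed, and the probe stands released and at rest in the large opening of the terminal block: its pin's end at least 35 mm below the mouth (40 mm is fully home), within 5 mm of the opening's axis, and the pen within 0.12 rad of upright (all of step 2 and value of joint latch below 0.06 rad and linear speed of probe below 0.02 m/s and contact force between probe and the fingers below 0.1 N); the robot touches nothing.
It fails at once if the flux jar, screwdriver, spare board, screw tray, brush or reel is moved more than 30 mm (distance of any of flux_jar, screwdriver, spare_board, screw_tray, brush, solder_reel from where it was at the start of the episode above 0.03 m).
It also fails if it takes over 56 s, if anything falls off the work surface, if the arm or the gripper's body presses on something with over 40 N, if the wrist force passes 120 N, or if a joint passes its speed limit or range.

## Working session

There is one attempt and no reset: what is moved stays moved. The work goes in short steps, each a Python script; the robot and the scene stay as the last script left them, time stands still between calls to the robot, and variables do not carry over. Pictures are saved under pics/ and viewed, at most 10 in all, crops included, and the job is handed in when it is done.

```bash
mkdir -p pics; cat > h.py <<'E'
from bench import *
import numpy as np, cv2
def px2w(c,uv,z=None):
    """pixel -> world, by depth (median 3x3) or by plane z"""
    K=c["intrinsics"];u,v=uv
    ray=np.array([(u-K[0,2])/K[0,0],(v-K[1,2])/K[1,1],1.])
    R,t=c["R"],c["t"];o=-R.T@t;d=R.T@ray
    if z is None:
        p=c["range_z"][int(v)-1:int(v)+2,int(u)-1:int(u)+2];p=p[p>0]
        if len(p)==0:return None
        return o+d*np.median(p)
    return o+d*(z-o[2])/d[2]
E
python3 - <<'E'
from h import *
for n in ["scene","top"]:
    c=capture(n); cv2.imwrite(f"pics/{n}0.png",c["image"])
    print(n,-c["R"].T@c["t"])
    for q in ["terminal_mouth","latch_hinge","latch_grip","probe","rest","flux_jar","fixture","latch","screwdriver"]:
        for r in spot_in(n,q)[:4]:
            print(q,round(r["conf"],2),np.round(r["xy"]),np.round(px2w(c,r["xy"]),3))
E
```

```text
scene [1.14123969 0.61141132 0.94602338]
terminal_mouth 0.87 [323. 234.] [ 0.555 -0.011  0.025]
latch_hinge 0.7 [322. 237.] [ 0.564 -0.006  0.026]
latch_grip 0.78 [294. 211.] [ 0.567 -0.095  0.044]
latch_grip 0.16 [422. 334.] [0.611 0.313 0.05 ]
probe 0.92 [458. 290.] [0.516 0.312 0.097]
probe 0.81 [428. 304.] [0.59  0.301 0.111]
probe 0.77 [453. 347.] [0.621 0.383 0.099]
rest 0.93 [421. 332.] [0.609 0.31  0.049]
flux_jar 0.75 [448. 269.] [0.465 0.255 0.065]
fixture 0.91 [322. 233.] [ 0.558 -0.012  0.028]
screwdriver 0.58 [274. 159.] [ 0.466 -0.283  0.024]
top [0.41525034 0.01519673 1.40826425]
terminal_mouth 0.73 [478. 258.] [ 0.594 -0.374  0.001]
latch_grip 0.61 [367. 260.] [ 0.58  -0.087  0.048]
probe 0.66 [177. 242.] [0.609 0.369 0.113]
probe 0.46 [203. 286.] [0.506 0.299 0.129]
rest 0.7 [217. 266.] [0.561 0.284 0.05 ]
flux_jar 0.52 [231. 315.] [0.44 0.24 0.07]
latch 0.65 [370. 264.] [ 0.57  -0.093  0.045]
latch 0.22 [326. 186.] [0.778 0.018 0.007]
screwdriver 0.84 [444. 308.] [ 0.465 -0.28   0.025]
```

View pics/scene0.png

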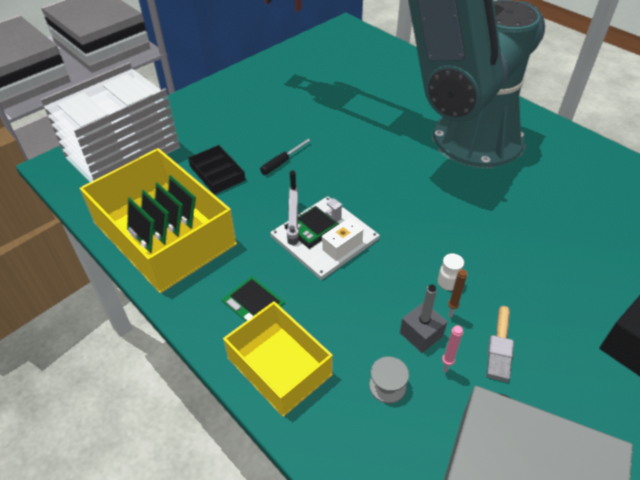

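View pics/top0.png

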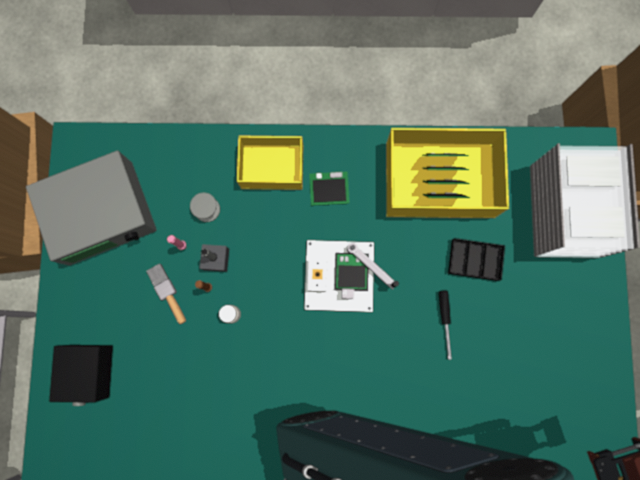

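The top view shows the fixture with the brass insert at (318,274), the hinge at (350,248), the grip at (394,284) and the rest with the grey probe at (213,257). The brown (203,286) and pink (177,242) look-alikes stand nearby. Next I'll measure these by depth.

```bash
cat >> h.py <<'E'
def cloud(c):
    K=c["intrinsics"];Z=c["range_z"];v,u=np.mgrid[:480,:640]
    P=np.stack([(u-K[0,2])/K[0,0]*Z,(v-K[1,2])/K[1,1]*Z,Z],-1)
    W=(P-c["t"])@c["R"]; W[Z==0]=np.nan
    return W
def sel(W,lo,hi):
    with np.errstate(invalid='ignore'): return np.all((W>lo)&(W<hi),-1)
def rect(P):
    r=cv2.minAreaRect((P[:,:2]*1000).astype(np.float32)); return [np.round(a,1) for a in r]
E
python3 - <<'E'
from h import *
for n in ["scene","top"]:
    c=capture(n);W=cloud(c);I=c["image"].astype(int)
    for nm,lo,hi in [("base",(.4,-.15,.010),(.75,.15,.02)),("block",(.45,-.03,.055),(.65,.15,.065)),("bar",(.4,-.2,.043),(.75,.0,.053)),
      ("post",(.4,-.2,.075),(.75,.0,.11)),("rest",(.5,.24,.046),(.66,.35,.054)),("pen",(.53,.25,.1),(.66,.34,.16)),("pentop",(.53,.25,.14),(.66,.34,.16))]:
        P=W[sel(W,lo,hi)]
        if len(P)>3: print(n,nm,len(P),rect(P),np.round(np.nanmean(P,0),3),np.round(P[:,2].max(),3))
    B,G,R=I[...,0],I[...,1],I[...,2]
    m=(R-B>70)&sel(W,(.45,-.05,.045),(.68,.15,.075))
    if m.sum():
        v,u=np.nonzero(m);print("brass",m.sum(),px2w(c,(u.mean(),v.mean()),.06))
x=cv2.imread("pics/top0.png");y=cv2.imread("pics/scene0.png")
cv2.imwrite("pics/crop.png",np.hstack([cv2.resize(x[225:325,190:290+120][:, 100:220],None,fx=3.3,fy=3.3,interpolation=2),cv2.resize(y[160:280,260:380],(396,330),interpolation=2)]))
E
```

```text
scene base 1906 [array([604.1, -36.8]), array([209.1, 296.4]), np.float64(88.5)] [ 0.573 -0.003  0.014] 0.02
scene block 641 [array([536. ,  15.6]), array([92.5, 96.2]), np.float64(88.7)] [0.543 0.035 0.059] 0.064
scene bar 490 [array([ 612.5, -106.2]), array([136.1, 283.3]), np.float64(76.3)] [ 0.59  -0.095  0.047] 0.053
scene post 457 [array([ 631.9, -170.2]), array([237.8,  63.5]), np.float64(1.6)] [ 0.691 -0.152  0.094] 0.11
scene rest 732 [array([561.1, 296.6]), array([ 62.2, 109.5]), np.float64(87.4)] [0.586 0.299 0.05 ] 0.054
scene pen 227 [array([585.2, 296.7]), array([16.8, 17.7]), np.float64(78.1)] [0.588 0.298 0.13 ] 0.153
scene pentop 84 [array([585.1, 296.5]), array([14.9, 16.9]), np.float64(4.3)] [0.586 0.297 0.147] 0.153
brass 87 [0.54378465 0.0370768  0.06      ]
top base 2269 [array([581.2, -18.1]), array([209.5, 376.1]), np.float64(78.2)] [ 0.537 -0.01   0.015] 0.02
top block 552 [array([533.8,  14.7]), array([90.5, 96.4]), np.float64(88.9)] [0.539 0.035 0.06 ] 0.065
top bar 432 [array([ 628.3, -143. ]), array([152.7, 188. ]), np.float64(52.9)] [ 0.582 -0.1    0.047] 0.053
top post 193 [array([ 630.9, -170.6]), array([235.6,  61.5]), np.float64(1.2)] [ 0.678 -0.159  0.097] 0.11
top rest 401 [array([556.4, 297.8]), array([ 60.7, 112. ]), np.float64(86.6)] [0.58  0.294 0.05 ] 0.054
top pen 79 [array([581.5, 296. ]), array([16. , 17.1]), np.float64(23.3)] [0.581 0.294 0.137] 0.153
top pentop 48 [array([582.4, 296.3]), array([15.4, 16.9]), np.float64(32.4)] [0.582 0.296 0.147] 0.153
brass 80 [0.54419482 0.03639452 0.06      ]
```

View pics/crop.png

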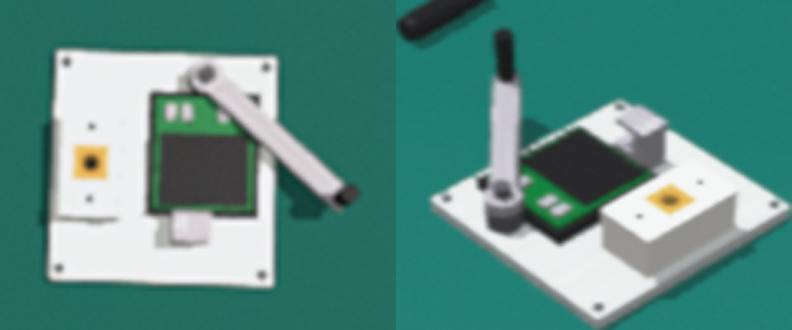

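```bash
cat >> h.py <<'E'
from scipy.spatial.transform import Rotation as Rn
def down(a):
    """tool pointing down, closing line at world angle a"""
    y=np.array([np.cos(a),np.sin(a),0]);z=np.array([0,0,-1.])
    return Rn.from_matrix(np.column_stack([np.cross(y,z),y,z])).as_quat()
def best(p,a):
    """of the two equal half turns, the angle with the smaller last joint"""
    o=[(abs(q[5]),b) for b in (a,a+np.pi) if (q:=inverse_kinematics(p,down(b))) is not None]
    return min(o)[1] if o else None
E
python3 - <<'E'
from h import *
c=capture("top");W=cloud(c);I=c["image"].astype(int)
m=(I.min(-1)>150)&sel(W,(.4,-.15,.005),(.7,.15,.025))
n,l,s,_=cv2.connectedComponentsWithStats(m.astype(np.uint8)); k=1+s[1:,4].argmax()
v,u=np.nonzero(l==k); P=np.array([px2w(c,(a,b),.015) for a,b in zip(u,v)])
print("base",rect(P))
print("hinge",px2w(c,(352,247.7),.055))
m=(I.max(-1)<75)&sel(W,(.45,-.2,.06),(.6,-.07,.11)); v,u=np.nonzero(m)
print("posttop",len(u),[np.round(px2w(c,(a,b),.097),3) for a,b in [(u.mean(),v.mean()),(395,283)]])
c=capture("scene");W=cloud(c);m=sel(W,(.45,-.22,.088),(.6,-.07,.11));print("scene post",m.sum(),np.nanmean(W[m],0))
W2=W[sel(W,(.566,.28,.105),(.61,.31,.137))];print("pen",rect(W2))
for z in [.18,.06]: print([best([x,y,z],a) is not None for x,y in [(.49,-.13),(.475,-.04)] for a in (0.8,1.57)])
E
```

```text
base [array([543.9, -17.7]), array([168. , 175.7]), np.float64(89.4)]
hinge [ 0.60908722 -0.04889179  0.055     ]
posttop 28 [array([ 0.518, -0.148,  0.097]), array([ 0.52 , -0.149,  0.097])]
scene post 39 [ 0.52158518 -0.14864376  0.09395721]
pen [array([588.3, 298.8]), array([11.2, 17.7]), np.float64(32.5)]
[True, True, True, True]
[True, True, True, True]
```

```bash
cat >> h.py <<'E'
HINGE=np.array([.611,-.049]);YAW=-.02;MOUTH=np.array([.544,.0367])
def post(th,z,lead=0.):
    """tool point at the post for latch angle th, leading it by lead m toward closing; and closing-line angle"""
    b=YAW+np.pi+th
    p=HINGE+.136*np.array([np.cos(b),np.sin(b)])+lead*np.array([np.sin(b),-np.cos(b)])
    return np.r_[p,z],b+np.pi/2
E
python3 - <<'E'
from h import *
T=.85
p,a=post(T,.17);k=best(p,a)-a
move_gripper(.034)
move_ptp(p,down(a+k))
p,a=post(T,.068);print(servo_line(p,down(a+k),rate=.1,contact_N=6),current_clock())
for th in np.linspace(T,.08,6):
    p,a=post(th,.068,.010);servo_line(p,down(a+k),rate=.12)
p,a=post(-.08,.068,.016);print(servo_line(p,down(post(0,0)[1]+k),rate=.04,contact_N=8))
print(current_position(),post(0,.068,.010)[0],current_force(),current_clock())
c=capture("top");cv2.imwrite("pics/t1.png",cv2.resize(c["image"][200:340,280:440],(800,600)[:2]))
c=capture("wrist");cv2.imwrite("pics/w1.png",c["image"])
E
```

```text
False 5.2917
True
[ 0.47567178 -0.03685609  0.06784319] [ 0.47522719 -0.03628218  0.068     ] [-1.18807665 -6.45195516  0.87220194] 7.5917
```

View pics/w1.png

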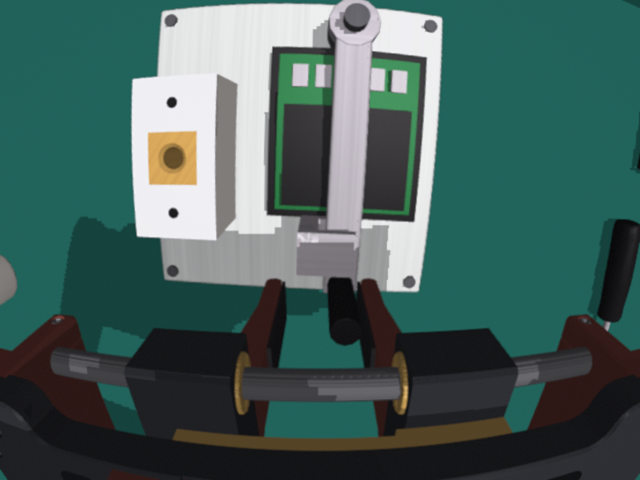

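The wrist view shows the bar lying in the catch at (330,250), with contact at the expected closed position. I'll press a bit more, retract, then look at the probe from above.

```bash
cat >> h.py <<'E'
def fish(c,uv,z):
    """wrist pixel -> world point on plane z"""
    K=c["intrinsics"];x=(uv[0]-K[0,2])/K[0,0];y=(uv[1]-K[1,2])/K[1,1];r=np.hypot(x,y)+1e-12
    d=c["R"].T@np.array([x/r*np.sin(r),y/r*np.sin(r),np.cos(r)]);o=-c["R"].T@c["t"]
    return o+d*(z-o[2])/d[2]
def brass(c):
    I=c["image"].astype(int);m=((I[...,2]-I[...,0]>70)&(I[...,1]>100)).astype(np.uint8)
    m[330:]=0;n,l,s,ce=cv2.connectedComponentsWithStats(cv2.morphologyEx(m,cv2.MORPH_CLOSE,np.ones((15,15))))
    k=1+s[1:,4].argmax();return ce[k]
E
python3 - <<'E'
from h import *
p0=current_position();servo_line(p0+[0,.008,0],rate=.03,contact_N=15)
print(current_position()-p0,current_force())
c=capture("wrist");b=brass(c);print(b,fish(c,b,.06))
p=p0;servo_line(p+[0,-.004,0]);servo_line(p+[0,-.004,.11],rate=.25)
c=capture("wrist");b=brass(c);print(b,fish(c,b,.06))
c=capture("top")
for uv in [(345,247)]: pass
cv2.imwrite("pics/t2.png",cv2.resize(c["image"][220:330,290:410],(720,660)[:2])[:600])
P=np.array([.575,.297,.27]);a=best(P,np.pi/2);move_ptp(P,down(a));move_gripper(.05)
c=capture("wrist");cv2.imwrite("pics/w2.png",c["image"])
for q in ["probe","rest"]:
    for r in silhouettes("wrist",q)[:3]: print(q,r["conf"],r["xy"])
W=None;print(a,current_clock())
for i in range(1): print(c["intrinsics"])
E
```

```text
[-8.97832418e-05 -4.04467403e-05 -9.45126732e-05] [-0.86274433 -5.95450806  2.08231007]
[171.5777087  157.16296625] [0.54240687 0.03741636 0.06      ]
[221.15940594 144.57326733] [0.54215403 0.03750786 0.06      ]
probe 0.96 [320.5, 227.6]
probe 0.71 [409.0, 169.5]
probe 0.59 [434.2, 291.1]
rest 0.75 [322.9, 202.8]
rest 0.19 [319.2, 226.1]
1.5707963267948966 11.675
[[371.64829954   0.         320.81661233]
 [  0.         371.64829954 238.60045963]
 [  0.           0.           1.        ]]
```

View pics/w2.png

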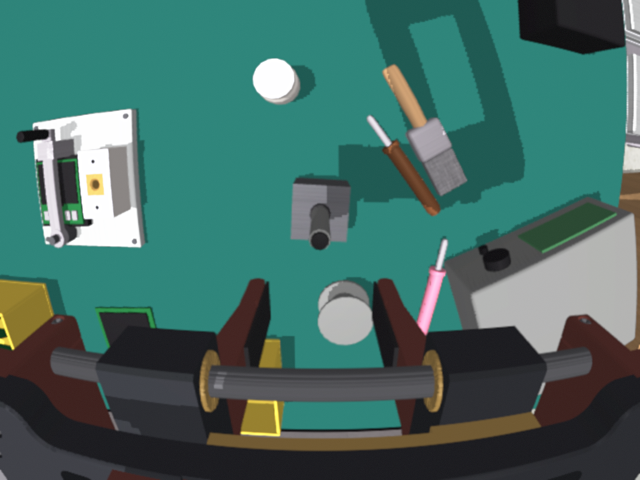

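View pics/t2.png

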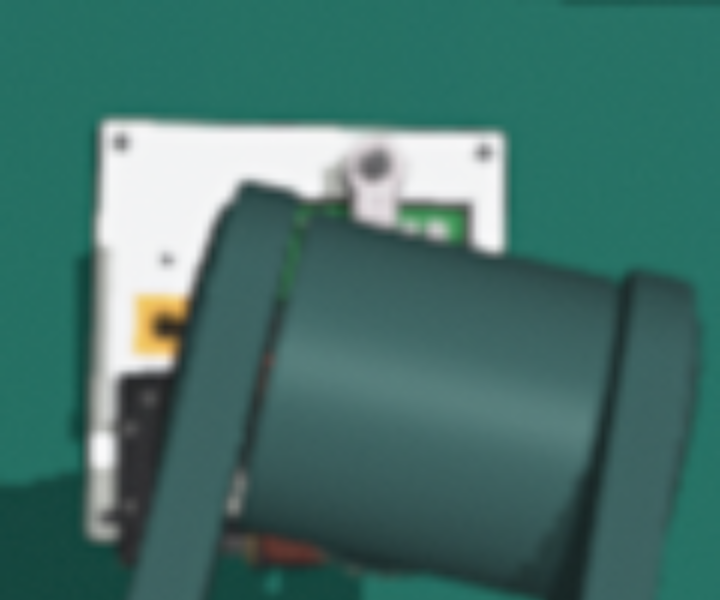

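The wrist view shows the grey probe upright in the rest with its cap at (320,241). The pink and brown ones stand clear of it. The top view is mostly hidden by the arm, so I'll recheck the latch later. Next comes the grasp.

```bash
python3 - <<'E'
from h import *
c=capture("wrist");p=fish(c,(320,241),.15);print("cap",p,"cam",-c["R"].T@c["t"])
r=silhouettes("wrist","probe")[0]["region"];v,u=np.nonzero(r);k=v>v.max()-14
print("low end",u[k].mean(),v.max(),v.min(), fish(c,(u[k].mean(),v.max()-8),.15))
xy=np.array([.5835,.2965]); print("dev",p[:2]-xy)
xy=(xy+p[:2])/2 if np.linalg.norm(p[:2]-xy)<.008 else xy
q=down(np.pi/2)
servo_line(np.r_[xy,.19],q,rate=.2)
print(servo_line(np.r_[xy,.098],q,rate=.12,contact_N=6),current_position())
c=capture("wrist");cv2.imwrite("pics/w3.png",c["image"])
E
```

```text
cap [0.58201006 0.29761029 0.15      ] cam [0.49381028 0.29788178 0.43201078]
low end 423.9846153846154 334 239 [0.66214787 0.39095254 0.15      ]
dev [-0.00148994  0.00111029]
False [0.58351666 0.2973624  0.09894413]
```

View pics/w3.png

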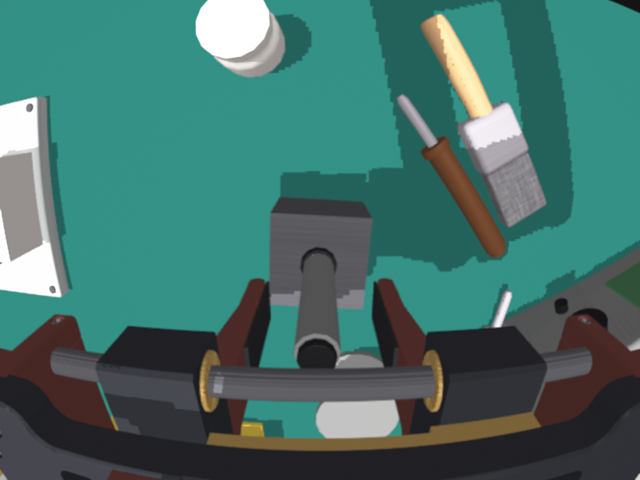

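The pen is centred between the fingers, at (318,350). I'll grip it, lift it and carry it to above the mouth.

```bash
python3 - <<'E'
from h import *
move_gripper(.0);print("gap",current_finger_gap(),current_grip_force())
p=current_position();servo_line(p+[0,0,.10],rate=.15)
print("gap",current_finger_gap(),current_force())
m=np.array([.5433,.037]);servo_line(np.r_[m,.20],rate=.25)
servo_line(np.r_[m,.162],rate=.1)
print(current_position(),current_clock())
c=capture("wrist");cv2.imwrite("pics/w4.png",cv2.resize(c["image"][180:420,180:460],(700,600)))
s=capture("scene");t=capture("top")
cv2.imwrite("pics/s4.png",np.hstack([cv2.resize(s["image"][150:280,265:385],(390,422)),cv2.resize(t["image"][220:330,290:400],(410,422))]))
E
```

```text
gap 0.017356250321134234 30.000204741954803
gap 0.017614884544652137 [-0.10188552 -0.5211721  -0.79221449]
[0.54331239 0.03748709 0.16188112] 16.45
```

View pics/w4.png

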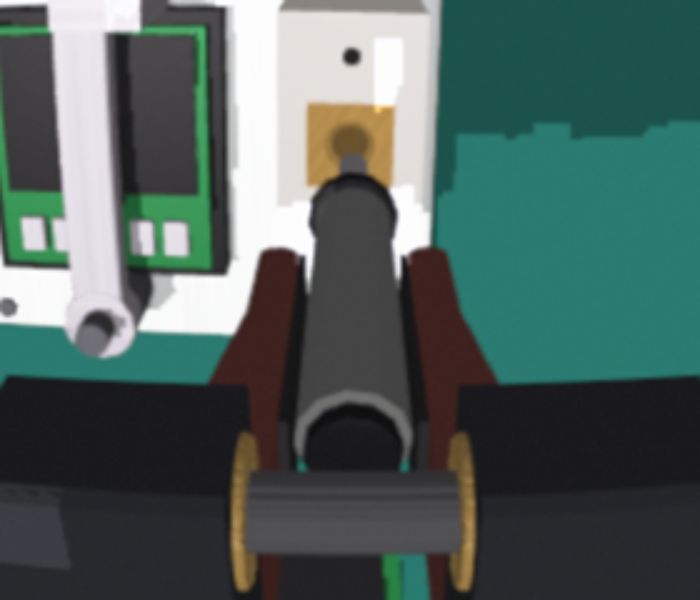

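View pics/s4.png

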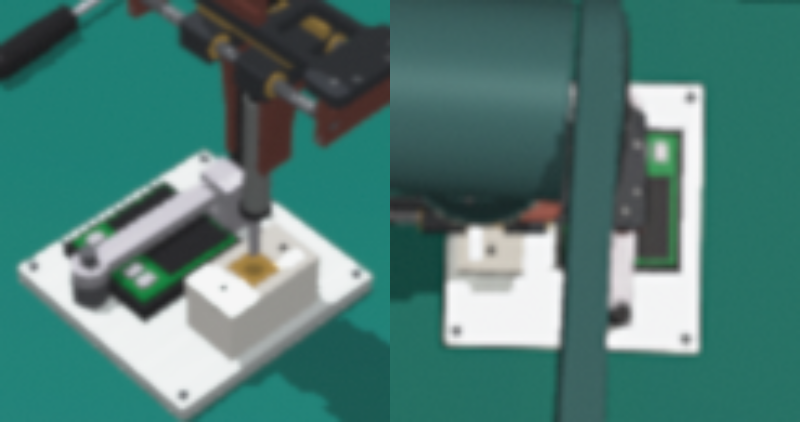

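The wrist crop shows the pin tip at about (352,155), next to the hole centre at (350,145), and the scene view shows the pin standing over the brass insert. I'll check the offset numerically in the wrist and scene images.

```bash
python3 - <<'E'
from h import *
c=capture("wrist");f=lambda u,v:(180+u/2.5,180+v/2.5)
print("hole",fish(c,f(350.5,145),.06),"tip",fish(c,f(352,157),.073),"collar far edge",fish(c,f(352,178),.113),"capcentre",fish(c,f(354,438),.213))
s=capture("scene");g=lambda u,v:(265+u*120/390,150+v*130/422)
print("scene hole",px2w(s,g(254,270),.06),"tip",px2w(s,g(255,256),.073),"collar",px2w(s,g(257,211),.116),"body",px2w(s,g(255,150),.16))
E
```

```text
hole [0.54336188 0.03791156 0.06      ] tip [0.54295828 0.03834269 0.073     ] collar far edge [0.53548485 0.0382925  0.113     ] capcentre [0.54083939 0.038465   0.213     ]
scene hole [0.54505467 0.04038373 0.06      ] tip [0.54461923 0.0404005  0.073     ] collar [0.54565539 0.04168142 0.116     ] body [0.54090964 0.03351446 0.16      ]
```

```bash
python3 - <<'E'
from h import *
p=current_position();hit=servo_line([p[0],p[1],.107],rate=.05,contact_N=10)
print(hit,current_position(),current_force(),current_torque(),current_clock())
E
```

```text
True [0.54340476 0.03701695 0.10805508] [-0.84478854 -0.69543132  4.77730579] [ 0.04282001  0.01211406 -0.04560547] 17.725
```

The pin went in to the expected home depth with only light contact force. I'll release, retract and verify.

```bash
python3 - <<'E'
from h import *
move_gripper(.05);p=current_position()
servo_line(p+[0,0,.12],rate=.12)
c=capture("wrist")
move_ptp([.42,.25,.30],down(np.pi/2));sleep(.5)
s=capture("scene");t=capture("top");W=cloud(s)
P=W[sel(W,(.50,.0,.07),(.59,.08,.2))];print("pen",rect(P),P[:,2].max())
P=W[sel(W,(.43,-.10,.085),(.55,-.0,.11))];print("post",len(P),rect(P) if len(P) else 0)
print("post expected",post(0,.097)[0],current_force(),current_clock())
cv2.imwrite("pics/s5.png",np.hstack([cv2.resize(s["image"][150:280,265:385],(390,422)),cv2.resize(t["image"][220:330,290:400],(410,422))]))
E
```

```text
pen [array([546. ,  38.9]), array([18.2, 17.6]), np.float64(46.3)] 0.16267955773624201
post 45 [array([477.5, -45.3]), array([14. , 14.5]), np.float64(69.4)]
post expected [ 0.4750272  -0.04628018  0.097     ] [-0.03355189 -0.01674682  0.93488537] 21.2167
```

View pics/s5.png

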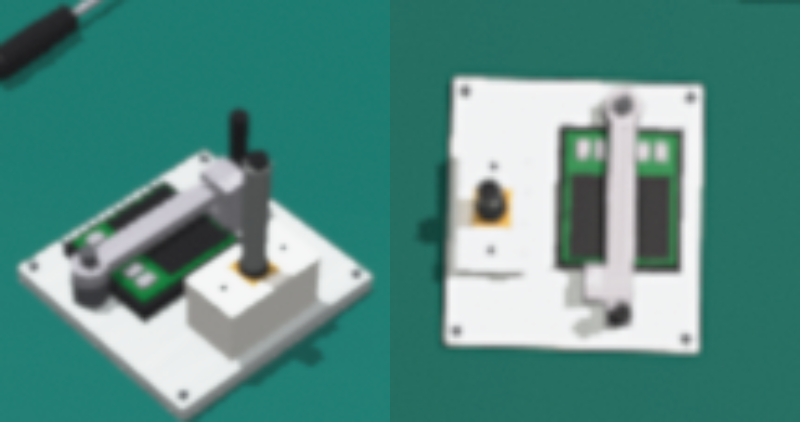

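The probe stands upright with its collar on the brass insert (cap at z 0.16), and the latch bar lies in its catch. Handing in.

```bash
python3 -c "
from bench import *
print(close_job())"
```

```text
the job is handed in; nothing more can be done
None
```

The latch is closed in its catch, the probe is released fully home in the terminal's large opening, and the job was handed in at about 21 s of the 56 s allowed; the hand-in returned no verdict.

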